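# Fit a plug-in module into the sloping test stand and start its test

### The arm

A 6-joint arm with a two-finger parallel gripper is mounted at the origin on a cart in front of the work surface, level with it; the furniture and walls round the work are solid. World frame = base frame: x ahead of the robot, y to its left, z up, the work surface at z = 0. Lengths are in m, angles in degrees, forces in N, time in s.
With the tool pointing down it reaches from about 0.35 to 0.875 m from the base axis. Payload 4.2 kg.
Tool frame: the origin (TCP) lies midway between the tips of the shut fingers; the grasp point (between the pads) lies 19 mm behind it (r.pinch_z is the distance from the TCP to the grasp point, in m); z points along the fingers, y is the line along which they close (so a half turn about z gives the same grasp; the last joint's range is limited). The gripper opens to 87 mm and grips with 3 to 60 N. Pads are 19 mm wide; open, the fingers measure 117 mm over their backs; the gripper's body (75 mm by 190 mm) begins 51 mm behind the grasp point.
Start: joints at [-55.428, 22.042, 0.453, 0, -68.411, -14.817], TCP at [0.211, -0.588, 0.223] pointing down, gripper open.
Joint ranges: [-179.83, 179.83], [-69.29, 118.12], [-61.27, 80.66], [-181.25, 117.63], [-171.15, -9.14], [-177.46, 177.46]. Speed limits (degrees/s): [159.86, 159.86, 180, 180, 180, 180].

### API

Orientations are given as a 3x3 rotation matrix whose columns are the frame's x, y, z axes.
In Python, from station import r, imaging, models gives the robot as it stands. The module is installed in compiled form; this text tells all that it offers.
- The arm moves only by the tool apply_moves, never from a script. Its argument "moves" is a list of rows, each a list of 2 entries, a list of its own where there are three numbers: the shift along the tool's x, y, z in m, then the turn about the tool's z in degrees. A call has 1 to 5 rows; each row shifts and turns the commanded pose from where the row before left it, along the tool's axes as they then stand; what a row does not reach is not made up. A row lasts 1/12 s, in which the tool goes at most 41.7 mm and 7.16 degrees, less where a joint would pass 70% of its speed; a pose out of reach is approached as far as the arm can. A call is refused whole if a number of a shift passes 0.0417 or a number of a turn 7.16, either way. A call with a gripper value outside its range is refused whole. "hand" is the finger opening in m, from 0 to 0.087, set as the call begins (left out, the last holds). The fingers move at their own pace and stop on an object; the grip force is fixed at half the most. Time passes only in rows, so rows that do not move let the fingers close. It gives the time, the measured TCP pose, the force, the opening and the grip force at its end, in the units of the state.
- r.sense(): the state, without advancing time (a new reading comes with each control period).
- imaging.capture(name): name is "scene" or "top" or "wrist"; returns a dict with "frame" (420x560x3 uint8, blue, green, red), "intrinsics" (3x3 intrinsics, pixels), "dist" ([k1, k2, p1, p2, k3] as OpenCV has them; the pictures are not rectified), "eye" and "orientation" of the camera in the world. Camera axes: x right, y down, z forward; pixel columns grow to the right and rows downward; lengths in m; the calibration is good to about 2 mm. A picture is of the moment at which its call begins. There is no depth.
- r.finish_job(): hands the job in; it is judged then, once.
Trained networks look in a picture, given as the dict that the camera call returned (one of the last four; its "shot" number tells which), for a name from the list of things; names that differ only in an ending like _2 or _b are one class to them, and where a whole thing is asked for, a point or a joint stands for the part that bears it (a point fixed in the world has none). Each returns a list of dicts, best first, with "confidence" (0 to 1); they miss things now and then, are a little off and sometimes report something else, mostly with a low value. They report only what shows in the picture. A call takes as long as a camera call. They do not tell look-alikes from the thing itself.
- models.cut_out(picture, target): "region" (420x560 bool, what is visible of it) and "extent" ([left, top, width, height] as shares, 0 to 1, of the picture: columns of its width, rows of its height, round what is visible of it).
- models.place_of(picture, target): "at" ([column, row] as shares, 0 to 1, of the picture: columns of its width, rows of its height: a listed point, or the origin of a listed thing).
The state is a dict: "time_s": time; "joints": joint angles; "joint_velocities": joint speeds; "effort": joint torques, N m; "tcp_pos": TCP position; "ee_rot": TCP orientation; "wrist_force": force on the tool from outside, world axes, zero at the start; "moment": the same for the moment, N m; "gripper_width": opening from 0.0 (shut) to 1.0 (fully open); "gripper_force": force on a finger pad.
Only numpy, scipy, OpenCV 4.12 (cv2) and the standard library are available. Lean on these libraries where they do the work, as an engineer would, in place of code of your own. Each camera call takes 0.05 s, during which the arm holds its last target. There are 200 camera calls.

### The job

Press the grey plug-in module with the yellow grip rib fully home in the empty bay of the sloping test stand, so that its top sits flush with the stand's face. Only then push in the green key, which stays in, and after that press the blue key all the way down and let it come back up. Keep off the red key, and leave the module with the red rib, the solenoid valve and the tamper where they are.

Things in the scene. Friction and masses are not known exactly. Their poses are not given: they have to be found in the camera images.
- module_yellow: Loose plug-in module, 80 g: grey block 56 x 44 x 20 mm (x, y, z), lower edges chamfered 4 mm. On its top, centred, a yellow grip rib: 36 mm along x, 12 mm thick along y, 24 mm high. Origin: centre of the block's underside; z up. It starts flat on the worktop, rib up, yaw within 0.5 rad. Same after half a turn: fits either way round.
- module_yellow_top (a point): Centre of the top face of that block (the foot of the rib), 20 mm above the module's origin; axes as the module's.
- module_red: A module of the same shape with a red rib, to be left lying (20 mm is allowed); it may lie in either of the two places where the modules start.
- stand: Fixed test stand, 154 x 232 mm (x, y), with an aluminium face sloping at 25 degrees: from 44 mm high at the edge near the robot to 116 mm at the far edge. Origin: on the worktop under the face's centre; x away from the robot, y left; yaw within 0.25 rad. Bay at the left of the face; at the right a column of keys 45 mm apart: green nearest the robot, blue, red.
- bay (a point): Centre of the bay's mouth, level with the face. z: the face's outward normal, x: up the slope, y: left. Rectangular recess 60 x 48 mm (x, y), 2 mm play each side, 20 mm deep, mouth chamfer 1.5 mm. Sprung brass balls in the walls at y +-24 mm stand 3 mm in, 10 mm deep: a module let go rests on them some 8 mm proud; 15 N pushes it home, where it stays.
- key_green_top (a point): Centre of the top of the round green key (22 mm across, in a black collar 31 mm across and 4 mm high); 12 mm above the face when out. z is the outward normal of the face; the key moves along -z.
- key_green (a joint): Travel of the green key: 0 out, 0.006 m fully in. A locking key without spring: it moves at about 3 N and stays where it is left.
- key_blue_top (a point): Centre of the top of the blue key, same shape and height, 45 mm up the slope from the green one.
- key_blue (a joint): Travel of the blue key: 0 out, 0.006 m fully down; a spring (1.4 N at the start, 4 N fully down) brings it back.
- key_red_top (a point): Centre of the top of the red key, same shape, 45 mm up the slope from the blue one; not to be pressed.
- key_red (a joint): Travel of the red key: 0 out, 0.006 m fully down; spring as the blue key.
- valve: Solenoid valve (black coil block on a brass body), 46 x 48 x 58 mm, standing loose behind and to the left of the stand; origin at the centre of its underside. To be left alone.
- tamper: Coffee tamper, 58 mm across, 85 mm high, wooden handle up, standing loose to the right of the stand; origin at the centre of its underside. To be left alone.
Things that resemble listed ones, but are neither listed nor needed, are in the scene too. What is shaped like the module_yellow but orange is not meant.

How it is judged (in metres and radians):
On the way, in this order (a step that is already met when the one before it is completed fails the run):
1. the yellow-ribbed module is home and flush in the bay (z of module_yellow_top in the frame of bay between -0.003 and 0.002 m and x of module_yellow_top in the frame of bay between -0.004 and 0.004 m and y of module_yellow_top in the frame of bay between -0.004 and 0.004 m and angle between the z axis of module_yellow and the z axis of bay, either way round below 0.06 rad), for 0.2 s.
2. the green key is pushed in, the module still flush (all of step 1 and value of joint key_green above 0.0045 m), for 0.2 s.
3. the blue key is pressed down, the green one still in (all of step 2 and value of joint key_blue above 0.0045 m), for 0.05 s.
At the end, for the whole second after the job is handed in: Yellow-ribbed module at rest in the bay: top at most 2 mm proud of the face, within 4 mm of the bay's centre, square to it within 0.06 rad. Green key in by at least 4.5 mm; blue key, having been down by at least 4.5 mm, back up (under 1.5 mm) (all of step 2 and value of joint key_blue below 0.0015 m and linear speed of module_yellow below 0.01 m/s); the robot touches nothing.
It fails at once if the green or blue key pressed (more than 2 mm) while the module is more than 3 mm proud of the bay (value of joint any of key_green, key_blue above 0.002 m and (z of module_yellow_top in the frame of bay above 0.003 m or distance between module_yellow_top and bay above 0.008 m)).
It fails at once if the blue key pressed (more than 2 mm) before the green key is in (value of joint key_blue above 0.002 m and value of joint key_green below 0.004 m).
It fails at once if the red key pressed (more than 2 mm) (value of joint key_red above 0.002 m).
It fails at once if the red-ribbed module shifted by more than 20 mm (distance of module_red from where it was at the start of the episode above 0.02 m).
It fails at once if the valve or the tamper shifted by more than 20 mm (distance of any of valve, tamper from where it was at the start of the episode above 0.02 m).
It also fails if it takes over 46 s, if anything falls off the work surface, if the arm or the gripper's body presses on something with over 40 N, if the wrist force passes 120 N, or if a joint passes its speed limit or range.

## Working session

There is one attempt and no reset: what is moved stays moved. The work goes in short steps, Python scripts to look and compute and a tool call to move; the robot and the scene stay as the last step left them, time stands still between calls to the robot, and variables do not carry over. Pictures are saved under pics/ and viewed, at most 10 in all, crops included, and the job is handed in when it is done.

Besides the shell and the picture viewer there is one more tool, called after "Emit:" by a JSON object that holds its "method" and its "body". apply_moves: Moves the arm, as the interface text tells. Its arguments: {"type":"object","properties":{"moves":{"type":"array"},"hand":{"type":"number"}},"required":["moves"]}

```bash
mkdir -p pics; cat > h.py <<'E'
import numpy as np, cv2, pickle
from station import r, imaging, models
def uray(p,uv):
    K=np.array(p["intrinsics"],float);d=np.array(p["dist"],float)
    n=cv2.undistortPoints(np.array([[uv]],float),K,d)[0,0]
    R=np.array(p["orientation"],float)
    v=R@np.array([n[0],n[1],1.]);return np.array(p["eye"],float),v/np.linalg.norm(v)
def tri(rays):
    A=np.zeros((3,3));b=np.zeros(3)
    for o,v in rays:
        M=np.eye(3)-np.outer(v,v);A+=M;b+=M@o
    x=np.linalg.solve(A,b)
    return x,[np.linalg.norm((np.eye(3)-np.outer(v,v))@(x-o)) for o,v in rays]
def atz(ray,z):
    o,v=ray;return o+v*(z-o[2])/v[2]
def px(sh): return np.array(sh)*[560,420]
def proj(p,X):
    R=np.array(p["orientation"],float);t=-R.T@np.array(p["eye"],float)
    return cv2.projectPoints(np.array(X,float).reshape(-1,1,3),cv2.Rodrigues(R.T)[0],t,np.array(p["intrinsics"],float),np.array(p["dist"],float))[0][:,0]
E
python3 - <<'E'
from h import *
P={n:imaging.capture(n) for n in("scene","top","wrist")}
pickle.dump(P,open("p0.pkl","wb"))
cv2.imwrite("pics/a.png",np.vstack([np.hstack([cv2.resize(P["scene"]["frame"],(400,300)),cv2.resize(P["wrist"]["frame"],(400,300))])]))
cv2.imwrite("pics/top.png",P["top"]["frame"])
cv2.imwrite("pics/scene.png",P["scene"]["frame"])
R={}
for t in["module_yellow","module_yellow_top","module_red","stand","bay","key_green_top","key_blue_top","key_red_top","valve","tamper"]:
    for n in("scene","top"):
        q=models.place_of(P[n],t)
        print(t,n,[(px(k["at"]).round(1).tolist(),round(k["confidence"],2)) for k in q[:3]])
        if q:R[t,n]=uray(P[n],px(q[0]["at"]))
    if (t,"scene") in R and (t,"top") in R: print("   ",*tri([R[t,"scene"],R[t,"top"]]))
for n in P:print(n,np.round(P[n]["eye"],3),np.round(P[n]["orientation"],3).tolist())
print(r.sense())
E
```

```text
module_yellow scene [([300.9, 275.8], 0.87), ([299.4, 318.5], 0.66), ([276.3, 350.8], 0.61)]
module_yellow top [([180.3, 273.0], 0.91), ([213.3, 273.5], 0.9), ([261.4, 179.5], 0.71)]
    [0.38119419 0.30254331 0.15371225] [np.float64(0.014881369814567145), np.float64(0.014881369814567107)]
module_yellow_top scene [([276.6, 341.5], 0.86), ([304.3, 306.9], 0.68), ([297.5, 273.6], 0.58)]
module_yellow_top top [([172.7, 272.5], 0.71), ([208.0, 271.2], 0.59), ([246.1, 253.5], 0.57)]
    [0.39094336 0.35224645 0.03332832] [np.float64(0.0007825013120961138), np.float64(0.0007825013120960041)]
module_red scene [([195.7, 327.0], 0.79)]
module_red top [([166.2, 212.3], 0.85)]
    [0.55576745 0.37482974 0.01484607] [np.float64(0.00015363791585779355), np.float64(0.00015363791585778838)]
stand scene [([247.5, 238.8], 0.61)]
stand top [([278.8, 184.6], 0.8)]
    [0.62730757 0.06322107 0.00301032] [np.float64(0.0024040144785222074), np.float64(0.0024040144785220955)]
bay scene [([235.0, 223.2], 0.77), ([167.3, 290.7], 0.41)]
bay top [([261.2, 184.7], 0.93), ([394.0, 245.0], 0.27)]
    [0.62236234 
[... 1502 characters left out ...]
124989e+01, -1.48160468e+01]), 'joint_velocities': array([-0.0127883 , -0.08183438, -0.02509343,  0.05283644,  0.02839673,
        0.04136239]), 'effort': array([-3.57570079e-04, -3.90475667e+01,  1.87624061e+01,  4.22441706e+00,
        1.55085186e-02, -2.01391117e-05]), 'tcp_pos': array([ 0.21126513, -0.58820476,  0.22257866]), 'ee_rot': array([[-9.41150193e-01, -3.37988629e-01,  2.82487827e-05],
       [-3.37988630e-01,  9.41150193e-01, -2.97311359e-05],
       [-1.65375614e-05, -3.75292317e-05, -9.99999999e-01]]), 'wrist_force': array([0.06744994, 0.77819178, 0.13249228]), 'moment': array([-0.00418226, -0.0052134 ,  0.00327128]), 'gripper_force': 0.0, 'gripper_width': 1.0003900443621736}
```

View pics/top.png

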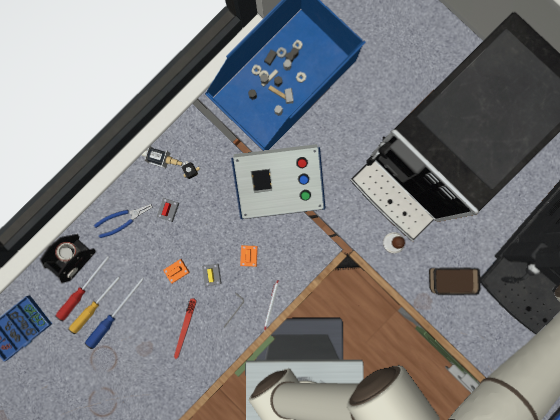

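View pics/scene.png

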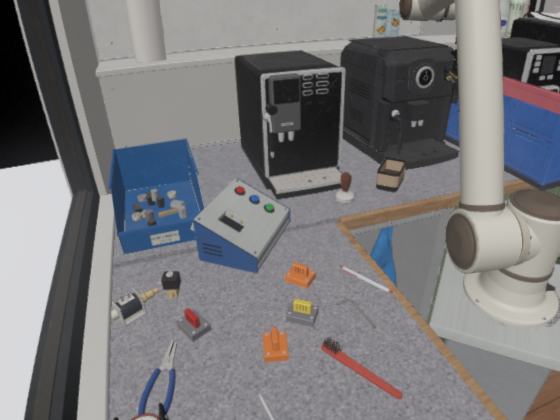

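The top view shows the yellow-ribbed module at about (211,274), orange decoys at (176,271) and (249,257), and the red module at (168,211). The stand has its bay at (261,180) and keys at (305,196), (303,179) and (302,163). The scene view agrees, with the yellow rib at (302,307) and the bay at (231,222). The networks confused the orange decoys with the yellow module, so I'll measure by colour.

```bash
cat >> h.py <<'E'
HS={"yellow":((22,120,90),(34,255,255)),"green":((45,100,40),(85,255,255)),"blue":((105,120,60),(125,255,255)),"red":((172,120,60),(180,255,255))}
def blob(p,c,near,rad=25):
    h=cv2.cvtColor(p["frame"],cv2.COLOR_BGR2HSV);m=cv2.inRange(h,*map(np.array,HS[c]))
    k=np.zeros_like(m);cv2.circle(k,tuple(int(v) for v in near),rad,255,-1);m&=k
    n,l,s,ce=cv2.connectedComponentsWithStats(m)
    if n<2:return None
    i=1+np.argmax(s[1:,4]);return ce[i],s[i,4],l==i
E
python3 - <<'E'
from h import *
P=pickle.load(open("p0.pkl","rb"))
for c,a,b in(("yellow",(302,307),(211,274)),("green",(269,208),(305,196)),("blue",(255,200),(303,179)),("red",(240,190),(302,163))):
    A=blob(P["scene"],c,a,14);B=blob(P["top"],c,b,12)
    if A is None or B is None:print(c,A is None,B is None);continue
    print(c,A[0],A[1],B[0],B[1],*tri([uray(P["scene"],A[0]),uray(P["top"],B[0])]))
for uv in((482,285),(352,180),(430,238),(473,210)):
    print(uv,[atz(uray(P["top"],uv),z).round(2).tolist() for z in(0,.2,.4)])
print("stand",[atz(uray(P["top"],u),z).round(3).tolist() for u,z in(((241,219),.044),((325,212),.044),((232,154),.116),((321,148),.116))])
c=P["top"]["frame"]
cv2.imwrite("pics/b.png",np.hstack([cv2.resize(c[135:285,155:335][:, :],(720,600),interpolation=cv2.INTER_CUBIC)]))
E
```

```text
yellow [302.08910891 306.03960396] 202 [210.20895522 274.74626866] 67 [0.38467393 0.25170978 0.03373664] [np.float64(0.00041682848201631906), np.float64(0.00041682848201627146)]
green [269. 207.] 39 [304.93650794 195.3015873 ] 63 [ 0.59302869 -0.00491377  0.07031512] [np.float64(0.0012473199956163793), np.float64(0.0012473199956166896)]
blue [254.30232558 198.13953488] 43 [303.47692308 179.18461538] 65 [ 0.63359586 -0.00109444  0.08944197] [np.float64(0.0012839718295321262), np.float64(0.0012839718295319846)]
red [236. 189.] 1 [306. 162.] 1 [ 0.6824776  -0.0043453   0.10399534] [np.float64(0.008159027300359074), np.float64(0.008159027300359152)]
(482, 285) [[0.35, -0.48, 0.0], [0.36, -0.41, 0.2], [0.37, -0.35, 0.4]]
(352, 180) [[0.64, -0.14, 0.0], [0.61, -0.12, 0.2], [0.59, -0.09, 0.4]]
(430, 238) [[0.48, -0.35, 0.0], [0.47, -0.3, 0.2], [0.47, -0.25, 0.4]]
(473, 210) [[0.55, -0.47, 0.0], [0.54, -0.4, 0.2], [0.52, -0.33, 0.4]]
stand [[0.533, 0.167, 0.044], [0.549, -0.06, 0.044], [0.697, 0.182, 0.116], [0.709, -0.047, 0.116]]
```

View pics/b.png

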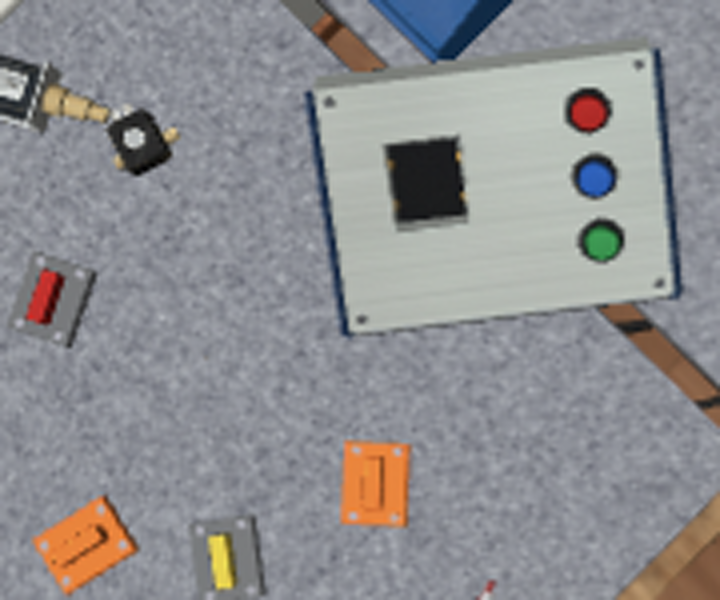

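The crop shows the stand turned about 5° left of straight. There is a blank strip of roughly 58 mm between the bay (crop 387–467) and the keys (565). The tool cannot tilt, so I'll let the module pivot in the pads by pressing it against that blank face. Next I swing over to the module, keeping close to the base.

```bash
cat >> h.py <<'E'
def rows(wps,R=None,p=None,step=.04):
    s=r.sense();p=np.array(s["tcp_pos"] if p is None else p);R=np.array(s["ee_rot"]) if R is None else R
    for w in wps:
        d=R.T@(np.array(w)-p);n=int(np.ceil(np.linalg.norm(d)/step));print(n,"x",(d/n).round(4).tolist());p=np.array(w)
E
python3 - <<'E'
from h import *
z=.2226
rows([(.133,-.36,z),(.22,-.315,z),(.30,-.24,z),(.36,-.13,z),(.385,0,z),(.375,.12,z),(.375,.23,z)])
E
```

```text
7 x [-0.0005, 0.0345, -0.0]
3 x [-0.0324, 0.0043, 0.0]
3 x [-0.0335, 0.0145, 0.0]
4 x [-0.0234, 0.0208, -0.0]
4 x [-0.0169, 0.0285, -0.0]
4 x [-0.0078, 0.0291, -0.0]
3 x [-0.0124, 0.0345, -0.0]
```

Emit:
{"method": "apply_moves", "body": {"moves": [[[0, 0.034, 0], 0], [[0, 0.034, 0], 0], [[0, 0.034, 0], 0], [[0, 0.034, 0], 0], [[0, 0.034, 0], 0]]}}

```text
time_s: 1.57
tcp_pos: [0.1531, -0.4268, 0.2224]
ee_rot: [[-0.941, -0.338, -0.0], [-0.338, 0.941, 0.0], [0.0, 0.0, -1.0]]
wrist_force: [1.5, -0.2, 1.4]
gripper_width: 0.998
gripper_force: 0.0
```

Emit:
{"method": "apply_moves", "body": {"moves": [[[0, 0.034, 0], 0], [[0, 0.034, 0], 0], [[-0.032, 0.004, 0], 0], [[-0.032, 0.004, 0], 0], [[-0.032, 0.004, 0], 0]]}}

```text
time_s: 1.98
tcp_pos: [0.2175, -0.3196, 0.2234]
ee_rot: [[-0.941, -0.337, 0.002], [-0.337, 0.941, -0.002], [-0.001, -0.002, -1.0]]
wrist_force: [0.5, -0.6, 0.3]
gripper_width: 1.003
gripper_force: 0.0
```

Emit:
{"method": "apply_moves", "body": {"moves": [[[-0.033, 0.015, 0], 0], [[-0.033, 0.015, 0], 0], [[-0.033, 0.015, 0], 0], [[-0.023, 0.021, 0], 0], [[-0.023, 0.021, 0], 0]]}}

```text
time_s: 2.4
tcp_pos: [0.3252, -0.1881, 0.2228]
ee_rot: [[-0.941, -0.338, 0.001], [-0.338, 0.941, -0.0], [-0.001, -0.0, -1.0]]
wrist_force: [0.8, -0.8, -0.4]
gripper_width: 0.998
gripper_force: 0.0
```

Emit:
{"method": "apply_moves", "body": {"moves": [[[-0.023, 0.021, 0], 0], [[-0.023, 0.021, 0], 0], [[-0.017, 0.029, 0], 0], [[-0.017, 0.029, 0], 0], [[-0.017, 0.029, 0], 0]]}}

```text
time_s: 2.82
tcp_pos: [0.372, -0.0337, 0.2229]
ee_rot: [[-0.941, -0.338, 0.001], [-0.338, 0.941, 0.0], [-0.001, -0.0, -1.0]]
wrist_force: [1.1, 0.1, 0.7]
gripper_width: 1.001
gripper_force: 0.0
```

Emit:
{"method": "apply_moves", "body": {"moves": [[[-0.017, 0.029, 0], 0], [[-0.008, 0.029, 0], 3], [[-0.008, 0.029, 0], 3], [[-0.008, 0.029, 0], 3], [[-0.008, 0.029, 0], 3]]}}

```text
time_s: 3.23
tcp_pos: [0.3779, 0.1193, 0.223]
ee_rot: [[-0.991, -0.133, 0.001], [-0.133, 0.991, 0.001], [-0.001, 0.001, -1.0]]
wrist_force: [1.5, 0.2, 0.7]
gripper_width: 1.0
gripper_force: 0.0
```

Emit:
{"method": "apply_moves", "body": {"moves": [[[-0.005, 0.035, 0], 0], [[-0.005, 0.035, 0], 0], [[-0.005, 0.035, 0], 0], [[0, 0, 0], 0]]}}

```text
time_s: 3.57
tcp_pos: [0.38, 0.2289, 0.2229]
ee_rot: [[-0.99, -0.14, 0.002], [-0.14, 0.99, 0.002], [-0.002, 0.002, -1.0]]
wrist_force: [0.1, -0.5, 0.9]
gripper_width: 0.999
gripper_force: 0.0
```

```bash
python3 - <<'E'
from h import *
s=r.sense();print(s["time_s"],s["tcp_pos"],s["ee_rot"].round(4).tolist())
p=imaging.capture("wrist");pickle.dump(p,open("w1.pkl","wb"));cv2.imwrite("pics/w1.png",p["frame"])
u=proj(p,[.385,.252,.034])[0];b=blob(p,"yellow",u,60);print(u,b[:2] if b else b)
for t in("module_yellow_top","module_yellow"):print([(px(k["at"]),k["confidence"]) for k in models.place_of(p,t)])
E
```

```text
3.5667 [0.37997039 0.22890973 0.222853  ] [[-0.9902, -0.1395, 0.0021], [-0.1395, 0.9902, 0.002], [-0.0024, 0.0016, -1.0]]
[302.07004844 190.36931297] (array([300.28336756, 191.56468172]), np.int32(487))
[(array([297.024, 190.596]), 0.84), (array([389.984, 212.184]), 0.79), (array([193.592, 219.114]), 0.73)]
[(array([199.696, 217.896]), 0.78), (array([385.392, 204.414]), 0.73), (array([300.328, 184.086]), 0.59)]
```

View pics/w1.png

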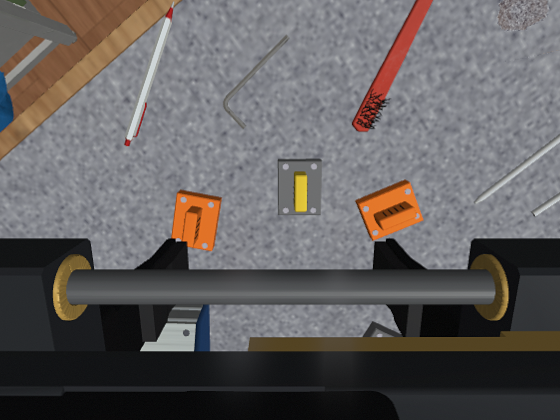

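The wrist view shows the yellow module at (299,187) between the two orange decoys, with its rib along the image columns. The right decoy's corner at 357 is about 57 mm away, so I'll lower with the fingers only partly open.

```bash
python3 - <<'E'
from h import *
p=pickle.load(open("w1.pkl","rb"));T=pickle.load(open("p0.pkl","rb"))["top"]
b=blob(p,"yellow",(300,190),60);bt=blob(T,"yellow",(211,274),12)
print("tri",tri([uray(p,b[0]),uray(T,bt[0])]))
g=cv2.cvtColor(p["frame"],cv2.COLOR_BGR2HSV)[145:230,265:335]
m=((g[...,1]<45)&(g[...,2]<125)&(g[...,2]>60)).astype(np.uint8)
m=cv2.morphologyEx(cv2.medianBlur(m,5),cv2.MORPH_OPEN,np.ones((5,5)))
m|=b[2][145:230,265:335]
cs=max(cv2.findContours(m,cv2.RETR_EXTERNAL,cv2.CHAIN_APPROX_NONE)[0],key=cv2.contourArea)[:,0]+[265,145]
for nm,pts,z in(("block",cs,.02),("rib",np.argwhere(b[2])[:,::-1],.044)):
    X=np.array([atz(uray(p,q),z)[:2] for q in pts.astype(float)])
    print(nm,cv2.minAreaRect((X*1000).astype(np.float32)))
E
```

```text
tri (array([0.38463263, 0.24997795, 0.04268672]), [np.float64(0.00029112052166718576), np.float64(0.0002911205216672514)])
block ((382.97503662109375, 249.61080932617188), (60.5816764831543, 44.78858184814453), 8.049396514892578)
rib ((384.5030212402344, 249.41351318359375), (37.880802154541016, 11.499934196472168), 8.633675575256348)
```

Emit:
{"method": "apply_moves", "body": {"moves": [[[-0.004, 0.01, 0.02], 0], [[-0.004, 0.01, 0.035], 0], [[0, 0, 0.035], 0], [[0, 0, 0.033], 0], [[0, 0, 0], 0]], "hand": 0.05}}

```text
time_s: 4.13
tcp_pos: [0.3811, 0.24, 0.0944]
ee_rot: [[-0.991, -0.132, -0.009], [-0.132, 0.991, -0.009], [0.01, -0.008, -1.0]]
wrist_force: [0.0, -1.0, -0.9]
gripper_width: 0.71
gripper_force: 0.0
```

```bash
python3 - <<'E'
from h import *
s=r.sense();print(s["tcp_pos"],s["gripper_width"])
p=imaging.capture("wrist");w=pickle.load(open("w1.pkl","rb"))
cv2.imwrite("pics/w2.png",p["frame"])
for q in(p,w):
    b=blob(q,"yellow",proj(q,[.385,.25,.034])[0],60);q["b"]=b
    print(b[:2])
    X=np.array([atz(uray(q,c),.044)[:2] for c in np.argwhere(b[2])[:,::-1].astype(float)])
    print(cv2.minAreaRect((X*1000).astype(np.float32)))
print(tri([uray(q,q["b"][0]) for q in(p,w)]))
E
```

```text
[0.38109122 0.24000307 0.09444236] 0.7100974723286908
(array([294.91208791, 232.2476754 ]), np.int32(1183))
((383.2325134277344, 249.18466186523438), (39.69163131713867, 11.40650749206543), 8.534557342529297)
(array([300.28336756, 191.56468172]), np.int32(487))
((384.5030212402344, 249.41351318359375), (37.880802154541016, 11.499934196472168), 8.633675575256348)
(array([0.38683048, 0.25045134, 0.03196301]), [np.float64(0.00019274641628742393), np.float64(0.0001927464162873728)])
```

View pics/w2.png

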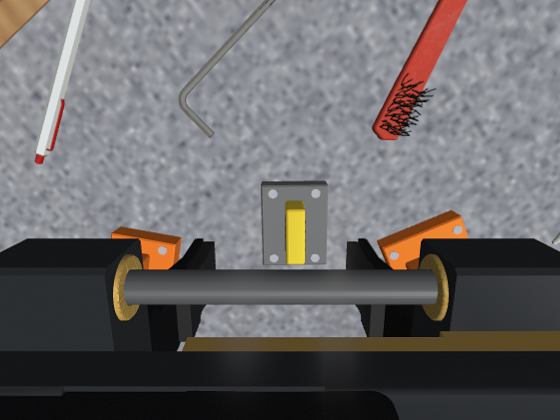

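The wrist view shows the rib at (295,232), with the fingers' middle near column 281, so about 9 mm of sideways shift remains.

Emit:
{"method": "apply_moves", "body": {"moves": [[[0, 0, 0], 0]]}}

```text
time_s: 4.27
tcp_pos: [0.3852, 0.2445, 0.1007]
ee_rot: [[-0.991, -0.135, 0.001], [-0.135, 0.991, 0.0], [-0.001, 0.0, -1.0]]
wrist_force: [-0.0, 0.2, 0.8]
gripper_width: 0.615
gripper_force: 0.0
```

```bash
python3 - <<'E'
from h import *
s=r.sense();print(s["tcp_pos"],s["ee_rot"].round(4).tolist(),s["joint_velocities"].round(1))
rows([(.3855,.2497,.06)])
E
```

```text
[0.38515433 0.24447881 0.10074974] [[-0.9909, -0.1345, 0.0012], [-0.1345, 0.9909, 0.0003], [-0.0012, 0.0001, -1.0]] [ 0.3 -1.8  2.   0.2  0.5 -0.1]
2 x [-0.0005, 0.0026, 0.0204]
```

Emit:
{"method": "apply_moves", "body": {"moves": [[[0, 0.0035, 0.015], -0.5], [[0, 0.002, 0.02], 0], [[0, 0, 0.02], 0], [[0, 0, 0.015], 0], [[0, 0, 0.005], 0]]}}

```text
time_s: 4.68
tcp_pos: [0.3843, 0.2506, 0.0253]
ee_rot: [[-0.99, -0.143, 0.001], [-0.143, 0.99, 0.001], [-0.001, 0.001, -1.0]]
wrist_force: [-0.3, 0.3, -0.4]
gripper_width: 0.576
gripper_force: 0.0
```

Emit:
{"method": "apply_moves", "body": {"moves": [[[0, 0, 0], 0], [[0, 0, 0], 0]]}}

```text
time_s: 4.85
tcp_pos: [0.3847, 0.2512, 0.0263]
ee_rot: [[-0.99, -0.144, 0.002], [-0.144, 0.99, 0.003], [-0.003, 0.002, -1.0]]
wrist_force: [-0.1, 0.1, -0.4]
gripper_width: 0.575
gripper_force: 0.0
```

Emit:
{"method": "apply_moves", "body": {"moves": [[[0, 0, 0], 0], [[0, 0, 0], 0], [[0, 0, 0], 0], [[0, 0, 0], 0], [[0, 0, 0], 0]], "hand": 0}}

```text
time_s: 5.27
tcp_pos: [0.3837, 0.2504, 0.0249]
ee_rot: [[-0.99, -0.144, 0.0], [-0.144, 0.99, 0.001], [-0.001, 0.0, -1.0]]
wrist_force: [0.2, -0.6, -0.6]
gripper_width: 0.284
gripper_force: 0.0
```

Emit:
{"method": "apply_moves", "body": {"moves": [[[0, 0, 0], 0], [[0, 0, 0], 0], [[0, 0, -0.02], 0], [[0, 0, -0.035], 0], [[0, 0, -0.04], 0]]}}

```text
time_s: 5.68
tcp_pos: [0.3823, 0.2487, 0.1188]
ee_rot: [[-0.99, -0.143, -0.004], [-0.143, 0.99, -0.005], [0.005, -0.004, -1.0]]
wrist_force: [1.5, 1.3, -0.9]
gripper_width: 0.137
gripper_force: 30.0
```

Emit:
{"method": "apply_moves", "body": {"moves": [[[0, 0, -0.04], 0], [[0, 0, -0.04], 0], [[0, 0, -0.04], 0], [[0, 0, -0.02], 0], [[0, 0, 0], 0]]}}

```text
time_s: 6.1
tcp_pos: [0.3855, 0.252, 0.265]
ee_rot: [[-0.99, -0.144, 0.008], [-0.144, 0.99, 0.008], [-0.009, 0.007, -1.0]]
wrist_force: [0.6, 0.3, -1.1]
gripper_width: 0.133
gripper_force: 30.0
```

```bash
python3 - <<'E'
from h import *
rows([(.62,.13,.33),(.66,.03,.33)])
E
```

```text
7 x [-0.0307, -0.022, -0.0092]
3 x [-0.0084, -0.0349, -0.0002]
```

Emit:
{"method": "apply_moves", "body": {"moves": [[[-0.02, -0.016, -0.015], 0], [[-0.032, -0.022, -0.01], 0], [[-0.032, -0.022, -0.01], 0], [[-0.032, -0.022, -0.01], 0], [[-0.032, -0.022, -0.01], 0]]}}

```text
time_s: 6.52
tcp_pos: [0.5458, 0.1674, 0.3134]
ee_rot: [[-0.99, -0.144, -0.003], [-0.144, 0.99, -0.001], [0.003, -0.0, -1.0]]
wrist_force: [-0.1, 1.9, 0.2]
gripper_width: 0.134
gripper_force: 30.0
```

Emit:
{"method": "apply_moves", "body": {"moves": [[[-0.032, -0.022, -0.01], 0], [[-0.025, -0.018, 0], 1.8], [[-0.015, -0.01, 0], 1.8], [[0, 0, 0], 0], [[0, 0, 0], 0]]}}

```text
time_s: 6.93
tcp_pos: [0.6231, 0.1282, 0.3217]
ee_rot: [[-0.997, -0.08, -0.005], [-0.08, 0.997, -0.001], [0.005, -0.001, -1.0]]
wrist_force: [-0.5, 0.7, -0.6]
gripper_width: 0.135
gripper_force: 30.0
```

```bash
python3 - <<'E'
from h import *
s=r.sense();print(s["tcp_pos"],s["joint_velocities"].round(1))
p=imaging.capture("wrist");p["s"]=s;pickle.dump(p,open("v1.pkl","wb"));cv2.imwrite("pics/v1.png",p["frame"])
E
```

```text
[0.62312931 0.1282314  0.32171167] [ 1.8 -2.3 -1.   0.2 -0.3  0. ]
```

View pics/v1.png

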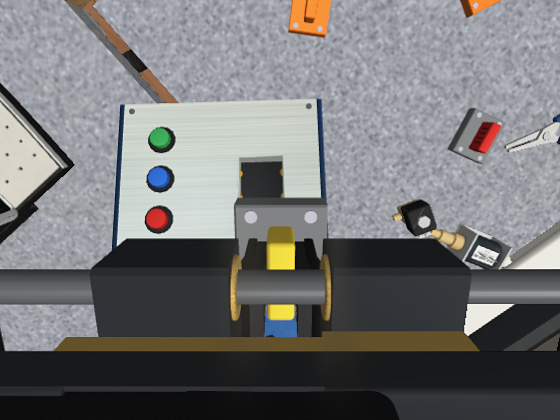

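Emit:
{"method": "apply_moves", "body": {"moves": [[[-0.008, -0.03, 0], 0], [[-0.014, -0.035, 0], 0], [[-0.014, -0.03, 0], 0], [[0, 0, 0], 0], [[0, 0, 0], 0]]}}

```text
time_s: 7.4
tcp_pos: [0.6661, 0.0366, 0.3239]
ee_rot: [[-0.997, -0.08, -0.001], [-0.08, 0.997, 0.0], [0.001, 0.0, -1.0]]
wrist_force: [-0.3, -0.4, -0.3]
gripper_width: 0.141
gripper_force: 30.0
```

```bash
python3 - <<'E'
from h import *
s=r.sense();print(s["tcp_pos"],s["joint_velocities"].round(1))
p=imaging.capture("wrist");p["s"]=s;pickle.dump(p,open("v2.pkl","wb"));cv2.imwrite("pics/v2.png",p["frame"])
E
```

```text
[0.66614286 0.0366307  0.3239077 ] [ 2.1 -0.9 -0.5 -0.3 -0.1 -0.3]
```

View pics/v2.png

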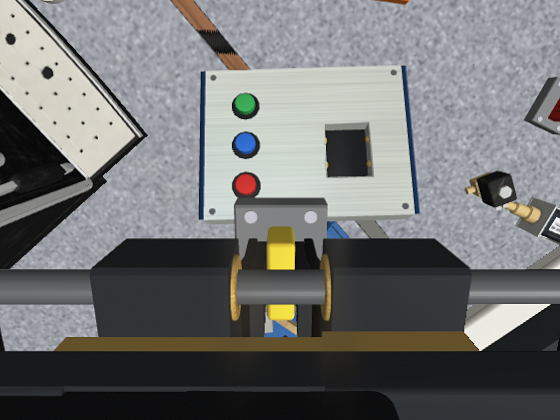

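v2 shows the whole face: corners near (204,71), (403,66), (417,214) and (200,218), keys at (245,104), (245,144) and (246,184), and the bay at (325–372, 123–177). I'll fit the stand's pose to both wrist views.

```bash
cat > fit.py <<'E'
from h import *
from scipy.optimize import least_squares
HS["red"]=((170,150,60),(180,255,255));
v1=pickle.load(open("v1.pkl","rb"));v2=pickle.load(open("v2.pkl","rb"))
T=np.tan(np.radians(25));c25,s25=np.cos(np.radians(25)),np.sin(np.radians(25))
def lab(v): return cv2.cvtColor(v["frame"],cv2.COLOR_BGR2GRAY)
def not_bright(v,box):
    x0,y0,x1,y1=box;g=lab(v)[y0:y1,x0:x1]
    m=(g<165).astype(np.uint8);c=max(cv2.findContours(m,cv2.RETR_EXTERNAL,cv2.CHAIN_APPROX_NONE)[0],key=cv2.contourArea)
    return cv2.boxPoints(cv2.minAreaRect(c))+[x0,y0], cv2.minAreaRect(c)
def face(v,box):
    x0,y0,x1,y1=box;g=cv2.cvtColor(v["frame"],cv2.COLOR_BGR2HSV)[y0:y1,x0:x1]
    m=((g[...,1]<40)&(g[...,2]>165)).astype(np.uint8)
    m=cv2.morphologyEx(m,cv2.MORPH_OPEN,np.ones((5,5)))
    c=max(cv2.findContours(m,cv2.RETR_EXTERNAL,cv2.CHAIN_APPROX_NONE)[0],key=cv2.contourArea)
    a=cv2.approxPolyDP(cv2.convexHull(c),4,True)[:,0]+[x0,y0]
    return a
if __name__=="__main__":
    print("face2",face(v2,(180,50,440,240)).tolist());print("face1",face(v1,(100,90,340,240)).tolist())
    print("bay2",not_bright(v2,(315,110,385,190)))
    for n,v,ps in(("v1",v1,((160,139),(159,179),(157,218))),("v2",v2,((245,104),(245,144),(246,184)))):
        for c,q in zip(("green","blue","red"),ps):
            b=blob(v,c,q,20)
            (x,y),rad=cv2.minEnclosingCircle(np.argwhere(b[2])[:,::-1].astype(np.float32));print(n,c,b[0].round(1),b[1],x,y,round(rad,1))
    for c,a,b2 in(("green",(160,139),(245,104)),("blue",(159,179),(245,144)),("red",(157,218),(246,184))):
        print(c,tri([uray(v1,blob(v1,c,a,20)[0]),uray(v2,blob(v2,c,b2,20)[0])]))
    cv2.imwrite("pics/z.png",cv2.resize(v2["frame"][55:228,195:425],None,fx=3.4,fy=3.4,interpolation=cv2.INTER_CUBIC))
E
python3 fit.py
```

```text
face2 [[403, 60], [413, 213], [204, 219], [206, 70], [279, 51], [344, 50]]
face1 [[313, 91], [320, 196], [234, 237], [117, 239], [126, 99], [228, 90]]
bay2 (array([[323.97783947, 123.42393112],
       [371.2156601 , 121.60709   ],
       [373.30723953, 175.9881897 ],
       [326.06941986, 177.80502319]]), ((33.642539978027344, 39.706058502197266), (54.421302795410156, 47.272743225097656), 87.79740142822266))
v1 green [159.7 137.8] 351 159.61904907226562 138.0 10.8
v1 blue [158.3 177.2] 368 158.14706420898438 177.55882263183594 11.3
v1 red [146. 215.] 1 146.0 215.0 0.0
v2 green [244.8 103.6] 359 244.515625 103.7109375 10.9
v2 blue [244.9 143. ] 373 244.875 143.125 11.1Traceback (most recent call last):
  File "fit.py", line 24, in <module>
    (x,y),rad=cv2.minEnclosingCircle(np.argwhere(b[2])[:,::-1].astype(np.float32));print(n,c,b[0].round(1),b[1],x,y,round(rad,1))
                                                 ~^^^
TypeError: 'NoneType' object is not subscriptable
```

```bash
sed -i 's/HS\["red"\]=.*/HS["red"]=((0,150,60),(8,255,255))/' fit.py; python3 fit.py
```

```text
face2 [[403, 60], [413, 213], [204, 219], [206, 70], [279, 51], [344, 50]]
face1 [[313, 91], [320, 196], [234, 237], [117, 239], [126, 99], [228, 90]]
bay2 (array([[323.97783947, 123.42393112],
       [371.2156601 , 121.60709   ],
       [373.30723953, 175.9881897 ],
       [326.06941986, 177.80502319]]), ((33.642539978027344, 39.706058502197266), (54.421302795410156, 47.272743225097656), 87.79740142822266))
v1 green [159.7 137.8] 351 159.61904907226562 138.0 10.8
v1 blue [158.3 177.2] 368 158.14706420898438 177.55882263183594 11.3
v1 red [156.7 218.3] 375 156.84483337402344 218.29310607910156 11.2
v2 green [244.8 103.6] 359 244.515625 103.7109375 10.9
v2 blue [244.9 143. ] 373 244.875 143.125 11.1
v2 red [245.3 184.1] 360 245.43182373046875 184.22727966308594 10.8
green (array([ 0.59468639, -0.0070054 ,  0.07127465]), [np.float64(3.555415975145801e-05), np.float64(3.5554159751298655e-05)])
blue (array([ 0.63513956, -0.00276917,  0.0897234 ]), [np.float64(9.126225627285712e-05), np.float64(9.126225627293745e-05)])
red (array([0.67550478, 0.00171901, 0.1092338 ]), [np.float64(6.550435436629128e-05), np.float64(6.550435436628682e-05)])
```

View pics/z.png

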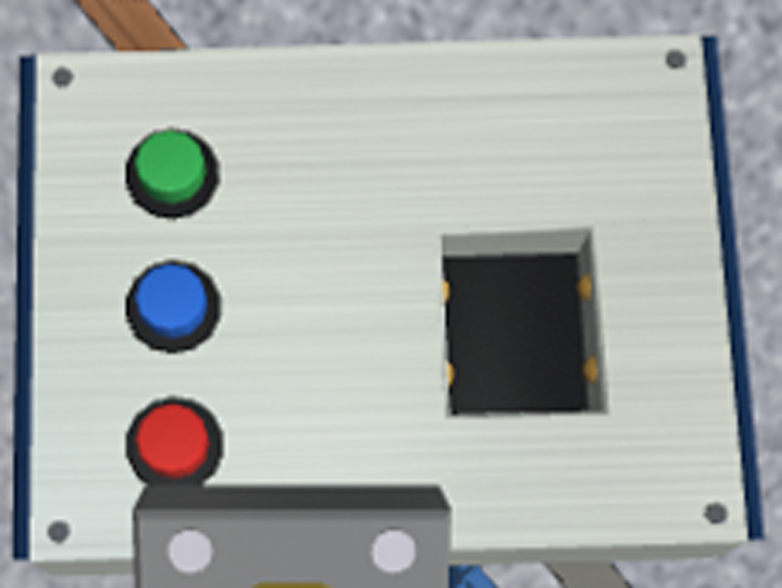

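The zoom shows the bay mouth corners at (443,237), (592,229), (607,411) and (449,415), and the face screws at (62,77), (676,59), (716,513) and (59,532). Both sets go into the fit.

```bash
cat > fit2.py <<'E'
from fit import *
Z=lambda q:np.array(q,float)/3.4+[195,55]-.5+.5/3.4
scr=Z([(62,77),(676,59),(716,513),(59,532)])   # near-right, near-left, far-left, far-right
bay=Z([(443,237),(592,229),(607,411),(449,415)])
cor=Z([(36,56),(703,38)])
k1=np.array([(159.7,137.8),(158.3,177.2),(156.7,218.3)]);k2=np.array([(244.8,103.6),(244.9,143.0),(245.3,184.1)])
sg=np.array([(-1,-1),(-1,1),(1,1),(1,-1)])
def frame(q):
    c,s=np.cos(q[2]),np.sin(q[2]);Rz=np.array([[c,-s,0],[s,c,0],[0,0,1]])
    return Rz@np.array([[c25,0,-s25],[0,1,0],[s25,0,c25]]),np.array([q[0],q[1],q[3]])
def pts(q,uvw): R,o=frame(q);return o+np.array(uvw)@R.T
def res(q):
    f=lambda a:np.c_[a,np.zeros(len(a))]
    K=[(q[8]+.045*i,q[9],.0105) for i in range(3)]
    e=[proj(v2,pts(q,f(sg*q[4:6])))-scr, proj(v2,pts(q,f(q[6:8]+sg*[.03,.024])))-bay,
       proj(v2,pts(q,[(-.085,-.116,0),(-.085,.116,0)]))-cor, proj(v1,pts(q,K))-k1, proj(v2,pts(q,K))-k2]
    return np.vstack(e).ravel()
q=least_squares(res,[.62,.06,.09,.08,.07,.1,0,.05,-.045,-.065],loss="soft_l1",x_scale=.01).x
np.save("q.npy",q)
if __name__=="__main__":
    print(q.round(4),np.degrees(q[2]));print(res(q).reshape(-1,2).round(1).tolist())
    R,o=frame(q);print("R",R.round(4).tolist())
    print("bay",pts(q,[(q[6],q[7],0)]));print("keys",pts(q,[(q[8]+.045*i,q[9],.012) for i in range(3)]))
    print("blank mid",pts(q,[(q[6],(q[7]-.024+q[9]+.0155)/2,0)]),"gap",q[7]-.024-q[9]-.0155)
E
python3 fit2.py
```

```text
[ 0.6268  0.0623  0.109   0.0747  0.0773  0.1027  0.0131  0.0462 -0.0384
 -0.0661] 6.242788532074638
[[0.1, -0.1], [-0.0, 0.0], [0.0, 0.2], [-0.1, -0.2], [0.2, -0.3], [-0.3, 0.9], [-0.9, -0.2], [1.1, -0.2], [-3.7, 0.3], [3.1, -0.3], [0.3, 0.1], [0.3, -0.2], [0.4, -0.4], [-0.4, 0.4], [-0.2, 0.2], [-0.3, 0.0]]
R [[0.9009, -0.1087, -0.4201], [0.0986, 0.9941, -0.046], [0.4226, 0.0, 0.9063]]
bay [[0.63363423 0.10947706 0.08019382]]
keys [[ 0.59440368 -0.00781181  0.06930195]
 [ 0.63494568 -0.0033769   0.08831978]
 [ 0.67548769  0.00105801  0.1073376 ]]
blank mid [[0.64020371 0.04942164 0.08019382]] gap 0.0728273539606005
```

```bash
cat > fit3.py <<'E'
from fit2 import *
P=pickle.load(open("p0.pkl","rb"));Tp,S=P["top"],P["scene"]
kt=np.array([blob(Tp,c,n,9)[0] for c,n in(("green",(305,196)),("blue",(303,179)),("red",(302,163)))])
ks=np.array([blob(S,c,n,10)[0] for c,n in(("green",(269,208)),("blue",(255,200)),("red",(240,190)))])
bt=np.array([(467,221),(398,229),(387,146),(460,137)])/4.+[155,135]-.375
def res3(q,zp=1):
    K=[(q[8]+.045*i,q[9],.0105) for i in range(3)];f=lambda a:np.c_[a,np.zeros(len(a))]
    a=res(q).reshape(-1,2);a[8:10]=0
    e=np.vstack([a,proj(Tp,pts(q,K))-kt,proj(S,pts(q,K))-ks,proj(Tp,pts(q,f(q[6:8]+sg*[.03,.024])))-bt])
    return np.r_[e.ravel(),zp*(q[3]-.08)/.003]
for zp in(0,1):
    q=least_squares(res3,np.load("q.npy"),kwargs=dict(zp=zp),loss="soft_l1",x_scale=.01).x
    print(q.round(4),np.degrees(q[2]));print(res3(q)[:-1].reshape(-1,2).round(1)[16:].tolist())
    print("bay",pts(q,[(q[6],q[7],0)]));print("keys",pts(q,[(q[8]+.045*i,q[9],.012) for i in range(3)]))
    print("blank mid",pts(q,[(q[6],(q[7]-.024+q[9]+.0155)/2,0)]),"gap",q[7]-.024-q[9]-.0155)
np.save("q.npy",q)
E
python3 fit3.py
```

```text
[ 0.6267  0.0621  0.1098  0.0771  0.0768  0.1021  0.0127  0.0458 -0.0387
 -0.0653] 6.291104101974837
[[0.6, -1.0], [0.4, -1.0], [0.4, -1.1], [0.4, -0.5], [0.3, -0.3], [0.5, -0.2], [0.5, -0.4], [-0.2, -0.2], [-0.6, -1.0], [-0.6, -1.0]]
bay [[0.63311325 0.10888876 0.08251955]]
keys [[ 0.59391403 -0.00720803  0.07165895]
 [ 0.63445228 -0.00273894  0.09067677]
 [ 0.67499053  0.00173015  0.10969459]]
blank mid [[0.63966626 0.04944778 0.08251955]] gap 0.07160221033346244
[ 0.6267  0.062   0.1099  0.0778  0.0767  0.102   0.0127  0.0458 -0.0388
 -0.0651] 6.2957504789042735
[[0.6, -1.0], [0.3, -1.0], [0.4, -1.1], [0.4, -0.7], [0.3, -0.5], [0.5, -0.4], [0.5, -0.4], [-0.2, -0.2], [-0.6, -1.0], [-0.6, -1.0]]
bay [[0.63305189 0.10878822 0.08311488]]
keys [[ 0.59380855 -0.00709087  0.07224077]
 [ 0.63434644 -0.00261848  0.09125859]
 [ 0.67488432  0.0018539   0.11027641]]
blank mid [[0.63959736 0.04945981 0.08311488]] gap 0.07137678483950431
```

Emit:
{"method": "apply_moves", "body": {"moves": [[[0.013, 0.005, 0.02], -0.9], [[0.014, 0.005, 0.03], -0.8], [[0.013, 0.005, 0.035], 0], [[0, 0, 0.03], 0], [[0, 0, 0.025], 0]]}}

```text
time_s: 7.87
tcp_pos: [0.6228, 0.0502, 0.1833]
ee_rot: [[-0.993, -0.114, -0.001], [-0.114, 0.993, 0.001], [0.001, 0.001, -1.0]]
wrist_force: [0.3, 0.6, -0.7]
gripper_width: 0.134
gripper_force: 30.0
```

Emit:
{"method": "apply_moves", "body": {"moves": [[[0, 0, 0.02], 0], [[0, 0, 0.01], 0], [[0, 0, 0.005], 0], [[0, 0, 0], 0], [[0, 0, 0], 0]]}}

```text
time_s: 8.28
tcp_pos: [0.6261, 0.0489, 0.1509]
ee_rot: [[-0.994, -0.112, 0.002], [-0.112, 0.994, 0.0], [-0.002, 0.0, -1.0]]
wrist_force: [1.0, -0.2, -1.1]
gripper_width: 0.131
gripper_force: 30.0
```

Emit:
{"method": "apply_moves", "body": {"moves": [[[0, 0, 0.012], 0], [[0, 0, 0.01], 0], [[0, 0, 0.006], 0], [[0, 0, 0.004], 0], [[0, 0, 0.002], 0]]}}

```text
time_s: 8.7
tcp_pos: [0.6253, 0.0481, 0.1153]
ee_rot: [[-0.994, -0.111, -0.001], [-0.111, 0.994, -0.0], [0.001, -0.0, -1.0]]
wrist_force: [-3.8, 1.1, 7.9]
gripper_width: 0.135
gripper_force: 30.0
```

Emit:
{"method": "apply_moves", "body": {"moves": [[[0, 0, 0.002], 0], [[0, 0, 0.002], 0], [[0, 0, 0.002], 0], [[0, 0, 0], 0]]}}

```text
time_s: 9.03
tcp_pos: [0.6253, 0.048, 0.1149]
ee_rot: [[-0.994, -0.112, 0.001], [-0.112, 0.994, -0.001], [-0.001, -0.001, -1.0]]
wrist_force: [-10.1, 1.1, 19.1]
gripper_width: 0.137
gripper_force: 30.0
```

Emit:
{"method": "apply_moves", "body": {"moves": [[[0, 0, 0.003], 0], [[0, 0, 0.003], 0], [[0, 0, 0], 0]]}}

```text
time_s: 9.28
tcp_pos: [0.6241, 0.0478, 0.1091]
ee_rot: [[-0.994, -0.112, -0.001], [-0.112, 0.994, -0.001], [0.001, -0.001, -1.0]]
wrist_force: [-14.3, 0.7, 21.9]
gripper_width: 0.133
gripper_force: 30.0
```

Emit:
{"method": "apply_moves", "body": {"moves": [[[0, 0, 0.003], 0], [[0, 0, 0.003], 0], [[0, 0, 0], 0]]}}

```text
time_s: 9.53
tcp_pos: [0.6229, 0.0476, 0.1054]
ee_rot: [[-0.994, -0.113, -0.003], [-0.113, 0.994, -0.002], [0.003, -0.002, -1.0]]
wrist_force: [-20.7, 1.7, 34.7]
gripper_width: 0.138
gripper_force: 55.3
```

```bash
python3 - <<'E'
from h import *
s=r.sense();print(s["tcp_pos"],s["wrist_force"],s["moment"],s["gripper_width"])
p=imaging.capture("wrist");pickle.dump(p,open("t1.pkl","wb"))
a=pickle.load(open("v2.pkl","rb"))
cv2.imwrite("pics/t1.png",np.hstack([cv2.resize(q["frame"][150:330,200:360],(400,450)) for q in(a,p)]))
E
```

```text
[0.62287453 0.04764503 0.10541583] [-20.66530065   1.72557926  34.73942562] [0.69166381 5.81065    0.03837686] 0.13803992278072905
```

Emit:
{"method": "apply_moves", "body": {"moves": [[[0, 0, -0.015], 0], [[0, 0, -0.03], 0], [[0, 0, -0.03], 0], [[0, 0, 0], 0], [[0, 0, 0], 0]]}}

```text
time_s: 10.0
tcp_pos: [0.627, 0.0486, 0.1755]
ee_rot: [[-0.994, -0.111, 0.006], [-0.111, 0.994, 0.002], [-0.006, 0.001, -1.0]]
wrist_force: [-0.7, -0.0, -1.3]
gripper_width: 0.136
gripper_force: 50.7
```

```bash
python3 - <<'E'
from h import *
s=r.sense();print(s["time_s"],s["tcp_pos"],s["ee_rot"].round(4).tolist(),s["wrist_force"],s["gripper_width"])
p=imaging.capture("wrist");c=imaging.capture("scene");pickle.dump((s,p,c),open("t2.pkl","wb"))
a=pickle.load(open("v2.pkl","rb"))
u=proj(c,s["tcp_pos"])[0].astype(int);print(u)
w=[cv2.resize(q["frame"][150:330,200:360],(267,300)) for q in(a,p)]
t=np.hstack(w);k=cv2.resize(c["frame"][u[1]-50:u[1]+50,u[0]-89:u[0]+89],(534,300),interpolation=cv2.INTER_CUBIC)
cv2.imwrite("pics/t2.png",np.vstack([t,k]))
E
```

```text
10.0 [0.6269603  0.04855515 0.1755045 ] [[-0.9938, -0.1108, 0.006], [-0.1108, 0.9938, 0.0018], [-0.0061, 0.0011, -1.0]] [-0.7433328  -0.04552228 -1.34496246] 0.13647251363826485
[244 176]
```

View pics/t2.png

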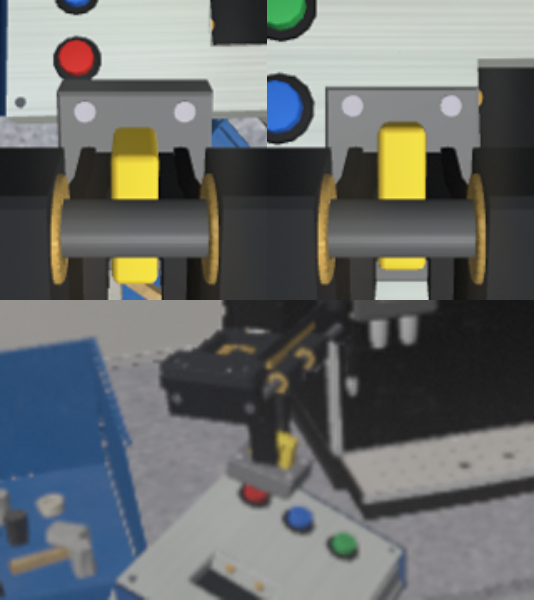

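The picture shows the module tilted nose-up in the grip: its near side face is no longer visible, and the near top edge is at row about 203. Next I estimate where it sits in the hand.

```bash
cat > hold.py <<'E'
from fit2 import *
s,p,c=pickle.load(open("t2.pkl","rb"));a=pickle.load(open("v2.pkl","rb"))
def Z(q,off): return np.array([((x-off)/(267/160)+200-.2,y/(300/180)+150-.2) for x,y in q])
A=Z([(60,95),(213,95),(85,111),(185,111)],0);B=Z([(327,88),(478,88),(352,105),(451,105)],267)
def mod(s,q,L):  # module-> world, q=(x,y,z of origin in yaw-aligned tool axes rel. TCP, tilt deg, yaw offset)
    Rt=np.array(s["ee_rot"]);F=Rt@np.diag([-1,1,-1.]) # x fwd,y left,z up
    t=np.radians(q[3]);Ry=np.array([[np.cos(t),0,-np.sin(t)],[0,1,0],[np.sin(t),0,np.cos(t)]])
    return s["tcp_pos"]+(np.array(q[:3])+np.array(L)@Ry.T)@F.T
sx,sy=.0225,.0145
def L(sx,sy): return [(-.028,-.022,.02),(-.028,.022,.02),(-sx,-sy,.02),(-sx,sy,.02)]
f0=least_squares(lambda q:(proj(a,mod(a["s"],(*q[:3],0),L(q[3],q[4])))-A).ravel(),[0,0,-.026,.022,.0145],x_scale=.01)
print("flat: xyz,screws",f0.x.round(4),f0.fun.reshape(-1,2).round(1).tolist())
sx,sy=f0.x[3:]
for t in(22,25,28):
    f=least_squares(lambda q:(proj(p,mod(s,(*q,t),L(sx,sy)))-B).ravel(),[0,0,-.026],x_scale=.01)
    o=mod(s,(*f.x,t),[(0,0,.02)])[0]-s["tcp_pos"]
    print(t,f.x.round(4),f.cost.round(2),"block-top centre rel TCP",o.round(4))
f=least_squares(lambda q:(proj(p,mod(s,q,L(sx,sy)))-B).ravel(),[0,0,-.026,25],x_scale=[.01,.01,.01,5]);print(f.x,f.cost)
E
python3 hold.py
```

```text
flat: xyz,screws [ 0.0045  0.0009 -0.0285  0.0232  0.0145] [[-0.4, -0.0], [-0.4, 0.0], [0.4, -0.0], [0.4, 0.0]]
22 [ 0.0088  0.0007 -0.0196] 0.29 block-top centre rel TCP [ 0.0012  0.0008 -0.0011]
25 [ 0.0092  0.0007 -0.0179] 0.34 block-top centre rel TCP [0.0006 0.0008 0.0002]
28 [ 0.0095  0.0007 -0.0162] 0.41 block-top centre rel TCP [0.     0.0007 0.0015]
[ 7.09192115e-03  7.07809383e-04 -2.43813427e-02  1.33207046e+01] 0.24335777152902444
```

```bash
python3 - <<'E'
from hold import *
for n,v,col in(("flat",a,281),("tilt",p,281)):
    f=v["frame"];h=cv2.cvtColor(f,cv2.COLOR_BGR2HSV)
    print(n,"V col281",f[212:262,279:284,2].mean(1).round().astype(int).tolist())
    print("   far",f[290:335,276:286,2].mean(1).round().astype(int).tolist())
    m=(h[...,0]>18)&(h[...,0]<36)&(h[...,1]>110)&(h[...,2]>60)
    for rr in(224,228,232,240,248,256,300,306,310):
        c=np.flatnonzero(m[rr,255:305])+255;print(rr,c.min() if len(c) else None,c.max() if len(c) else None,end="; ")
    g=cv2.cvtColor(f,cv2.COLOR_BGR2GRAY)
    print("\n edge col 246:",g[190:222,241:246].mean(1).round().astype(int).tolist())
    for rr in(200,206,212,222,232):
        print(rr,"L",g[rr,228:246].tolist(),"R",g[rr,318:336].tolist())
E
```

```text
flat: xyz,screws [ 0.0045  0.0009 -0.0285  0.0232  0.0145] [[-0.4, -0.0], [-0.4, 0.0], [0.4, -0.0], [0.4, 0.0]]
22 [ 0.0088  0.0007 -0.0196] 0.29 block-top centre rel TCP [ 0.0012  0.0008 -0.0011]
25 [ 0.0092  0.0007 -0.0179] 0.34 block-top centre rel TCP [0.0006 0.0008 0.0002]
28 [ 0.0095  0.0007 -0.0162] 0.41 block-top centre rel TCP [0.     0.0007 0.0015]
[ 7.09192115e-03  7.07809383e-04 -2.43813427e-02  1.33207046e+01] 0.24335777152902444
flat V col281 [129, 129, 129, 129, 129, 129, 129, 129, 129, 129, 129, 129, 129, 130, 124, 121, 121, 122, 122, 122, 123, 123, 123, 123, 123, 124, 124, 124, 124, 123, 136, 168, 204, 221, 227, 235, 241, 242, 241, 241, 241, 241, 242, 242, 241, 242, 242, 242, 242, 241]
   far [111, 120, 130, 131, 129, 128, 114, 111, 104, 98, 96, 93, 88, 77, 150, 242, 245, 243, 243, 243, 242, 243, 243, 242, 243, 243, 243, 244, 236, 221, 195, 185, 170, 150, 128, 110, 92, 74, 62, 60, 62, 63, 64, 64, 64]
224 None None; 228 269 292; 232 268 293; 240 267 294; 248 266 295; 256 266 294; 300 None None; 306 267 294; 310 267 294; 
 edge col 246: [103, 104, 101, 76, 58, 53, 50, 
[... 2021 characters left out ...]
, 209, 210, 213, 197, 75, 106, 140, 137, 137, 137, 137, 137, 137, 138, 138] R [134, 134, 134, 134, 135, 134, 134, 129, 137, 156, 132, 48, 46, 48, 48, 51, 50, 50]
212 L [140, 210, 205, 204, 205, 208, 192, 73, 95, 140, 138, 137, 138, 137, 137, 136, 147, 187] R [133, 134, 134, 134, 134, 134, 133, 129, 140, 151, 70, 43, 46, 48, 48, 49, 49, 50]
222 L [214, 211, 211, 211, 211, 215, 198, 73, 96, 139, 136, 136, 136, 136, 135, 136, 135, 136] R [132, 133, 133, 132, 133, 133, 133, 131, 122, 73, 43, 47, 48, 48, 49, 48, 49, 49]
232 L [209, 208, 208, 208, 209, 211, 196, 73, 95, 139, 136, 135, 135, 135, 136, 136, 135, 136] R [133, 133, 133, 133, 132, 133, 131, 129, 129, 112, 40, 46, 48, 48, 48, 49, 49, 49]
```

The numbers (a 4 px rib end face and parallel block edges) put the tilt at about 12.5°, limited by the fingertips. That is enough: the far end can enter the bay, and on release the near end will drop in. First I go above the bay.

```bash
python3 - <<'E'
from h import *
print(r.sense()["tcp_pos"]);rows([(.608,.106,.149),(.6293,.1084,.1033)],step=.03)
E
```

```text
[0.62497362 0.04815877 0.17204078]
3 x [0.0035, 0.0198, 0.0077]
2 x [-0.0107, 0.0, 0.0228]
```

Emit:
{"method": "apply_moves", "body": {"moves": [[[0.004, 0.02, 0.004], 0], [[0.004, 0.02, 0.008], 0], [[0.003, 0.019, 0.011], 0], [[0, 0, 0], 0], [[0, 0, 0], 0]]}}

```text
time_s: 10.52
tcp_pos: [0.6068, 0.1059, 0.1475]
ee_rot: [[-0.994, -0.112, -0.004], [-0.112, 0.994, -0.002], [0.004, -0.001, -1.0]]
wrist_force: [-0.1, -0.5, -0.3]
gripper_width: 0.137
gripper_force: 50.2
```

```bash
python3 - <<'E'
from h import *
print(r.sense()["tcp_pos"]);rows([(.6293,.1084,.1033)],step=.01)
E
```

```text
[0.60684428 0.10588859 0.14749707]
5 x [-0.0046, 0.0, 0.0088]
```

Emit:
{"method": "apply_moves", "body": {"moves": [[[-0.005, 0, 0.009], 0], [[-0.005, 0, 0.009], 0], [[-0.005, 0, 0.009], 0], [[-0.003, 0, 0.006], 0], [[0, 0, 0], 0]]}}

```text
time_s: 10.93
tcp_pos: [0.6257, 0.1067, 0.1139]
ee_rot: [[-0.994, -0.109, -0.004], [-0.109, 0.994, -0.001], [0.004, -0.001, -1.0]]
wrist_force: [-0.0, -0.1, -1.1]
gripper_width: 0.136
gripper_force: 50.2
```

Emit:
{"method": "apply_moves", "body": {"moves": [[[-0.002, 0, 0.005], 0], [[-0.002, 0, 0.004], 0], [[0, 0, 0.002], 0], [[0, 0, 0], 0], [[0, 0, 0], 0]]}}

```text
time_s: 11.35
tcp_pos: [0.6285, 0.1073, 0.1083]
ee_rot: [[-0.994, -0.111, -0.002], [-0.111, 0.994, -0.001], [0.002, -0.001, -1.0]]
wrist_force: [-8.8, -1.3, 11.6]
gripper_width: 0.135
gripper_force: 51.5
```

Emit:
{"method": "apply_moves", "body": {"moves": [[[0.003, 0.001, -0.002], 0], [[0.003, 0, -0.001], 0], [[0, 0, 0.002], 0], [[0, 0, 0], 0]]}}

```text
time_s: 11.68
tcp_pos: [0.6236, 0.1084, 0.106]
ee_rot: [[-0.994, -0.111, -0.0], [-0.111, 0.994, -0.0], [0.0, 0.0, -1.0]]
wrist_force: [-0.6, -0.3, -0.2]
gripper_width: 0.136
gripper_force: 50.3
```

Emit:
{"method": "apply_moves", "body": {"moves": [[[0, 0, 0.002], 0], [[0, 0, 0.002], 0], [[0, 0, 0], 0]]}}

```text
time_s: 11.93
tcp_pos: [0.6238, 0.108, 0.1017]
ee_rot: [[-0.994, -0.11, -0.001], [-0.11, 0.994, -0.001], [0.001, -0.001, -1.0]]
wrist_force: [0.4, -1.7, -1.1]
gripper_width: 0.134
gripper_force: 49.8
```

Emit:
{"method": "apply_moves", "body": {"moves": [[[-0.002, 0.0005, 0.001], 0], [[-0.002, 0, 0.001], 0], [[0, 0, 0.001], 0], [[0, 0, 0], 0], [[0, 0, 0], 0]]}}

```text
time_s: 12.35
tcp_pos: [0.6275, 0.1085, 0.0994]
ee_rot: [[-0.994, -0.11, -0.001], [-0.11, 0.994, -0.001], [0.001, -0.001, -1.0]]
wrist_force: [-1.0, -6.1, 0.6]
gripper_width: 0.135
gripper_force: 49.4
```

```bash
cat > meas.py <<'E'
from h import *
from scipy.optimize import least_squares
s=r.sense();print(s["time_s"],s["tcp_pos"],s["wrist_force"].round(1),s["gripper_width"])
p=imaging.capture("wrist");f=p["frame"]
print("V281",f[190:262,279:284,2].mean(1).round().astype(int).tolist())
g=cv2.cvtColor(f,cv2.COLOR_BGR2GRAY)
print("c243",g[180:235,239:245].mean(1).round().astype(int).tolist())
E
python3 meas.py
```

```text
12.35 [0.62752776 0.10850545 0.09940189] [-1.  -6.1  0.6] 0.13456026554637013
V281 [182, 184, 186, 185, 182, 180, 178, 177, 178, 181, 169, 128, 86, 74, 115, 123, 122, 122, 122, 122, 122, 122, 122, 122, 122, 122, 122, 122, 122, 121, 121, 122, 116, 95, 88, 91, 131, 165, 187, 210, 228, 230, 229, 229, 229, 229, 229, 229, 229, 229, 229, 229, 229, 229, 229, 229, 229, 229, 229, 229, 229, 229, 229, 229, 229, 229, 229, 229, 229, 229, 229, 229]
c243 [184, 188, 187, 184, 185, 188, 190, 188, 186, 185, 186, 188, 191, 189, 185, 183, 182, 184, 184, 184, 188, 143, 91, 87, 120, 126, 125, 125, 125, 125, 125, 126, 126, 126, 127, 126, 125, 125, 125, 125, 125, 125, 124, 124, 124, 124, 124, 124, 124, 124, 124, 124, 124, 124, 123]
```

Emit:
{"method": "apply_moves", "body": {"moves": [[[0, -0.0015, 0], 0], [[-0.0005, 0, 0.001], 0], [[-0.0005, 0, 0.001], 0], [[0, 0, 0], 0], [[0, 0, 0], 0]]}}

```text
time_s: 12.82
tcp_pos: [0.6295, 0.1081, 0.0979]
ee_rot: [[-0.994, -0.111, 0.002], [-0.111, 0.994, 0.0], [-0.002, 0.0, -1.0]]
wrist_force: [0.4, -4.0, 1.9]
gripper_width: 0.132
gripper_force: 49.2
```

Emit:
{"method": "apply_moves", "body": {"moves": [[[0, 0, 0], 0], [[0, 0, 0], 0], [[0, 0, 0], 0], [[0, 0, 0], 0], [[0, 0, 0], 0]], "hand": 0.03}}

```text
time_s: 13.23
tcp_pos: [0.6291, 0.1086, 0.0975]
ee_rot: [[-0.994, -0.111, 0.001], [-0.111, 0.994, 0.001], [-0.001, 0.001, -1.0]]
wrist_force: [-1.3, -0.1, 0.8]
gripper_width: 0.329
gripper_force: 0.5
```

```bash
python3 meas.py
```

```text
13.2333 [0.62914357 0.10862704 0.09752019] [-1.3 -0.1  0.8] 0.329447291723033
V281 [180, 178, 175, 173, 171, 171, 173, 176, 114, 72, 103, 111, 110, 110, 110, 111, 111, 111, 112, 93, 126, 157, 187, 215, 220, 219, 218, 219, 219, 219, 219, 219, 219, 219, 219, 219, 219, 219, 219, 219, 219, 219, 220, 220, 220, 220, 220, 220, 220, 220, 220, 220, 220, 220, 220, 220, 220, 220, 220, 220, 220, 220, 220, 220, 221, 220, 220, 221, 221, 221, 221, 221]
c243 [180, 177, 180, 184, 183, 180, 180, 179, 180, 183, 184, 182, 178, 176, 175, 177, 179, 183, 122, 78, 107, 115, 114, 117, 126, 133, 137, 142, 144, 142, 141, 134, 130, 119, 114, 115, 116, 116, 116, 116, 116, 116, 115, 116, 115, 115, 115, 115, 116, 115, 115, 115, 115, 116, 115]
```

Emit:
{"method": "apply_moves", "body": {"moves": [[[0, 0, -0.01], 0], [[0, 0, -0.02], 0], [[0, 0, -0.03], 0], [[0, 0, -0.035], 0], [[-0.02, 0, -0.035], 0]]}}

```text
time_s: 13.7
tcp_pos: [0.6463, 0.1096, 0.2299]
ee_rot: [[-0.994, -0.111, -0.002], [-0.111, 0.994, -0.0], [0.002, -0.0, -1.0]]
wrist_force: [0.8, 0.8, -0.7]
gripper_width: 0.346
gripper_force: 0.0
```

Emit:
{"method": "apply_moves", "body": {"moves": [[[-0.03, 0, -0.03], 0], [[-0.015, 0, 0], 0], [[0, 0, 0], 0], [[0, 0, 0], 0]], "hand": 0}}

```text
time_s: 14.03
tcp_pos: [0.6928, 0.115, 0.2564]
ee_rot: [[-0.994, -0.11, -0.001], [-0.11, 0.994, 0.0], [0.001, 0.0, -1.0]]
wrist_force: [0.2, 1.0, -0.0]
gripper_width: 0.124
gripper_force: 0.0
```

```bash
python3 - <<'E'
from fit3 import *
s=r.sense();print(s["time_s"],s["tcp_pos"],s["wrist_force"].round(1),s["gripper_width"])
p=imaging.capture("wrist");c=imaging.capture("scene");p["s"]=s;pickle.dump((p,c),open("r1.pkl","wb"))
q=np.load("q.npy");q[3]=.0797
u=proj(p,pts(q,[(q[6],q[7],0)]))[0];print("bay px",u)
f=p["frame"].copy()
for w,col in((0,(0,0,255)),(.008,(0,255,0))):
    d=[.03,.024] if w==0 else [.028,.022]
    X=proj(p,pts(q,[(q[6]+a*d[0],q[7]+b*d[1],w) for a,b in sg]))
    cv2.polylines(f,[np.int32(X*8)],True,col,1,cv2.LINE_AA,3)
x,y=int(u[0]),int(u[1]);A=cv2.resize(f[max(0,y-60):y+60,x-80:x+80],(560,420),interpolation=cv2.INTER_CUBIC)
cv2.imwrite("pics/r1.png",A);print(x,y)
E
```

```text
[ 0.6267  0.0621  0.1098  0.0771  0.0768  0.1021  0.0127  0.0458 -0.0387
 -0.0653] 6.291104101974837
[[0.6, -1.0], [0.4, -1.0], [0.4, -1.1], [0.4, -0.5], [0.3, -0.3], [0.5, -0.2], [0.5, -0.4], [-0.2, -0.2], [-0.6, -1.0], [-0.6, -1.0]]
bay [[0.63311325 0.10888876 0.08251955]]
keys [[ 0.59391403 -0.00720803  0.07165895]
 [ 0.63445228 -0.00273894  0.09067677]
 [ 0.67499053  0.00173015  0.10969459]]
blank mid [[0.63966626 0.04944778 0.08251955]] gap 0.07160221033346244
[ 0.6267  0.062   0.1099  0.0778  0.0767  0.102   0.0127  0.0458 -0.0388
 -0.0651] 6.2957504789042735
[[0.6, -1.0], [0.3, -1.0], [0.4, -1.1], [0.4, -0.7], [0.3, -0.5], [0.5, -0.4], [0.5, -0.4], [-0.2, -0.2], [-0.6, -1.0], [-0.6, -1.0]]
bay [[0.63305189 0.10878822 0.08311488]]
keys [[ 0.59380855 -0.00709087  0.07224077]
 [ 0.63434644 -0.00261848  0.09125859]
 [ 0.67488432  0.0018539   0.11027641]]
blank mid [[0.63959736 0.04945981 0.08311488]] gap 0.07137678483950431
14.0333 [0.69283421 0.11504504 0.25635351] [ 0.2  1.  -0. ] 0.12380276323822892
bay px [279.97584739 119.49252345]
279 119
```

View pics/r1.png

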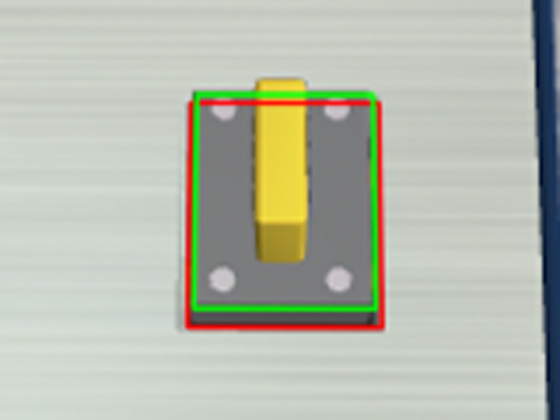

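The module sits square in the mouth, matching the predicted 8 mm proud outline (green). Now I push on the rib top with the shut fingers, along the face normal.

```bash
python3 - <<'E'
from h import *
print(r.sense()["tcp_pos"],r.sense()["gripper_width"]);rows([(.604,.1057,.18),(.6046,.1057,.128),(.6135,.1067,.1068)],step=.035)
E
```

```text
[0.69183065 0.1148133  0.25590746] 0.053330739233233636
4 x [0.022, 0.0002, 0.019]
2 x [-0.0004, -0.0, 0.026]
1 x [-0.009, 0.0, 0.0212]
```

Emit:
{"method": "apply_moves", "body": {"moves": [[[0.022, 0, 0.014], 0], [[0.022, 0, 0.02], 0], [[0.022, 0, 0.022], 0], [[0.022, 0, 0.02], 0], [[0, 0, 0.02], 0]]}}

```text
time_s: 14.55
tcp_pos: [0.6002, 0.1043, 0.1603]
ee_rot: [[-0.994, -0.111, -0.004], [-0.111, 0.994, -0.001], [0.004, -0.0, -1.0]]
wrist_force: [-1.1, 0.4, 0.8]
gripper_width: 0.005
gripper_force: 0.0
```

Emit:
{"method": "apply_moves", "body": {"moves": [[[0, 0, 0.018], 0], [[0, 0, 0.01], 0], [[0, 0, 0], 0], [[0, 0, 0], 0]]}}

```text
time_s: 14.88
tcp_pos: [0.6053, 0.1052, 0.133]
ee_rot: [[-0.994, -0.111, -0.001], [-0.111, 0.994, -0.001], [0.001, -0.001, -1.0]]
wrist_force: [0.8, 0.7, 0.5]
gripper_width: 0.007
gripper_force: 0.0
```

Emit:
{"method": "apply_moves", "body": {"moves": [[[0, 0.001, 0.008], 0], [[-0.002, 0, 0.0045], 0], [[-0.002, 0, 0.0045], 0], [[-0.002, 0, 0.004], 0], [[0, 0, 0], 0]]}}

```text
time_s: 15.3
tcp_pos: [0.6116, 0.1067, 0.1116]
ee_rot: [[-0.994, -0.111, -0.001], [-0.111, 0.994, -0.001], [0.001, -0.0, -1.0]]
wrist_force: [0.1, -0.1, 0.9]
gripper_width: 0.004
gripper_force: 0.0
```

Emit:
{"method": "apply_moves", "body": {"moves": [[[-0.001, 0, 0.003], 0], [[-0.001, 0, 0.003], 0], [[-0.001, 0, 0.003], 0], [[0, 0, 0], 0], [[0, 0, 0], 0]]}}

```text
time_s: 15.72
tcp_pos: [0.6143, 0.1081, 0.1069]
ee_rot: [[-0.994, -0.112, 0.002], [-0.112, 0.994, 0.001], [-0.002, 0.0, -1.0]]
wrist_force: [-9.5, 2.6, 17.4]
gripper_width: 0.009
gripper_force: 9.8
```

Emit:
{"method": "apply_moves", "body": {"moves": [[[-0.001, 0, 0.002], 0], [[-0.001, 0, 0.002], 0], [[0, 0, 0], 0], [[0, 0, 0], 0]]}}

```text
time_s: 16.05
tcp_pos: [0.6147, 0.1081, 0.1065]
ee_rot: [[-0.994, -0.113, -0.001], [-0.113, 0.994, -0.001], [0.001, -0.001, -1.0]]
wrist_force: [-19.7, 3.4, 34.7]
gripper_width: 0.003
gripper_force: 19.8
```

Emit:
{"method": "apply_moves", "body": {"moves": [[[-0.001, 0, 0.002], 0], [[-0.001, 0, 0.002], 0], [[0, 0, 0], 0], [[0, 0, 0], 0]]}}

```text
time_s: 16.38
tcp_pos: [0.6149, 0.1081, 0.1061]
ee_rot: [[-0.993, -0.114, -0.003], [-0.114, 0.993, -0.002], [0.003, -0.002, -1.0]]
wrist_force: [-29.9, 3.9, 51.7]
gripper_width: 0.007
gripper_force: 29.9
```

At 60 N it is stiff at the predicted home height. I retract and check it from the same viewpoint as before.

Emit:
{"method": "apply_moves", "body": {"moves": [[[0.006, 0, -0.012], 0], [[0.004, 0, -0.012], 0], [[0, 0, -0.03], 0], [[0, 0, -0.035], 0], [[-0.02, 0, -0.03], 0]]}}

```text
time_s: 16.8
tcp_pos: [0.6263, 0.1085, 0.2159]
ee_rot: [[-0.994, -0.111, -0.001], [-0.111, 0.994, -0.0], [0.001, 0.0, -1.0]]
wrist_force: [0.5, 0.9, -0.6]
gripper_width: 0.005
gripper_force: 0.0
```

Emit:
{"method": "apply_moves", "body": {"moves": [[[-0.035, 0, -0.02], 0], [[-0.035, 0, -0.01], 0], [[0, 0, 0], 0], [[0, 0, 0], 0]]}}

```text
time_s: 17.13
tcp_pos: [0.6991, 0.1168, 0.2418]
ee_rot: [[-0.994, -0.11, -0.002], [-0.11, 0.994, 0.0], [0.002, 0.0, -1.0]]
wrist_force: [-0.8, 1.0, -1.0]
gripper_width: 0.001
gripper_force: 0.0
```

```bash
sed -i '/^for zp/,$d' fit3.py; cat > chk.py <<'E'
from fit3 import *
s=r.sense();print(s["time_s"],s["tcp_pos"],s["wrist_force"].round(1))
p2=imaging.capture("wrist");p1,_=pickle.load(open("r1.pkl","rb"))
q=np.load("q.npy");q[3]=.0797
for n,p,h in(("before",p1,.008),("after",p2,0.)):
    hsv=cv2.cvtColor(p["frame"],cv2.COLOR_BGR2HSV)
    u=proj(p,pts(q,[(q[6],q[7],h)]))[0];y=blob(p,"yellow",u,60);xs=np.argwhere(y[2])
    m=((hsv[...,1]<45)&(hsv[...,2]>178)).astype(np.uint8)
    # bright screws on the block
    for w in(.008,0.):
        S=proj(p,pts(q,[(q[6]+a*.0232,q[7]+b*.0145,w) for a,b in sg])).round(1).tolist()
        rt=proj(p,pts(q,[(q[6]-.018,q[7],w+.044-.02),(q[6]+.018,q[7],w+.024)])).round(1).tolist();print(n,"w",w,"screw pred",S,"rib top ends",rt)
    print("  yellow rows",xs[:,0].min(),xs[:,0].max(),"cols",xs[:,1].min(),xs[:,1].max(),"centroid",y[0].round(1))
    g=cv2.cvtColor(p["frame"],cv2.COLOR_BGR2GRAY);c=cv2.HoughCircles(cv2.resize(g,None,fx=4,fy=4,interpolation=cv2.INTER_CUBIC)[:880],cv2.HOUGH_GRADIENT,1,40,param1=80,param2=12,minRadius=11,maxRadius=19)
    C=[] if c is None else [v/4-.4 for v in c[0][:,:2] if abs(v[0]/4-u[0])<35 and abs(v[1]/4-u[1])<40]
    print("  circles",np.round(C,1).tolist())
    for t in("module_yellow_top","bay"):print("  ",t,[(px(k["at"]).round(1).tolist(),round(k["confidence"],2)) for k in (models.place_of(p,t) if n=="after" else [])][:2])
E
python3 chk.py
```

```text
17.1333 [0.69905148 0.11675236 0.24183908] [-0.8  1.  -1. ]
before w 0.008 screw pred [[264.1, 91.4], [297.4, 91.5], [297.8, 142.2], [263.6, 142.1]] rib top ends [[280.8, 83.0], [280.8, 125.2]]
before w 0.0 screw pred [[264.5, 95.7], [297.0, 95.8], [297.3, 145.4], [264.0, 145.3]] rib top ends [[280.8, 87.9], [280.7, 129.1]]
  yellow rows 82 133 cols 272 286 centroid [279.  107.3]
  circles [[295.20001220703125, 138.1999969482422], [262.20001220703125, 138.5], [262.5, 89.69999694824219], [294.20001220703125, 89.19999694824219]]
   module_yellow_top []
   bay []
after w 0.008 screw pred [[262.1, 82.6], [297.1, 82.7], [297.5, 135.8], [261.5, 135.8]] rib top ends [[279.6, 73.0], [279.5, 117.4]]
after w 0.0 screw pred [[262.5, 87.4], [296.6, 87.5], [297.0, 139.4], [262.0, 139.3]] rib top ends [[279.6, 78.4], [279.5, 121.7]]
  yellow rows 77 130 cols 270 285 centroid [277.6 103.1]
  circles [[294.5, 135.1999969482422], [261.20001220703125, 84.69999694824219], [260.70001220703125, 135.5], [294.0, 84.69999694824219]]
   module_yellow_top [([276.0, 110.9], 0.97)]
   bay []
```

The rib and screws have moved by about 7 mm relative to before and now match the flush prediction within about 1 mm. Next is the green key.

```bash
python3 - <<'E'
from h import *
print(r.sense()["tcp_pos"]);rows([(.578,-.009,.18),(.578,-.009,.095),(.5869,-.0078,.0687)],step=.035)
E
```

```text
[0.69676377 0.11635893 0.24267042]
6 x [0.022, -0.0186, 0.0105]
3 x [-0.0001, 0.0, 0.0283]
1 x [-0.009, 0.0002, 0.0263]
```

Emit:
{"method": "apply_moves", "body": {"moves": [[[0.022, -0.018, 0.005], 0], [[0.022, -0.02, 0.01], 0], [[0.022, -0.02, 0.01], 0], [[0.022, -0.02, 0.01], 0], [[0.022, -0.02, 0.01], 0]]}}

```text
time_s: 17.7
tcp_pos: [0.5969, 0.0061, 0.1987]
ee_rot: [[-0.994, -0.111, -0.0], [-0.111, 0.994, -0.0], [0.0, -0.0, -1.0]]
wrist_force: [-0.0, 0.5, -1.1]
gripper_width: 0.007
gripper_force: 0.0
```

Emit:
{"method": "apply_moves", "body": {"moves": [[[0.022, -0.02, 0.014], 0], [[0, 0, 0.03], 0], [[0, 0, 0.03], 0], [[0, 0, 0.015], 0], [[0, 0, 0], 0]]}}

```text
time_s: 18.12
tcp_pos: [0.5756, -0.016, 0.1064]
ee_rot: [[-0.994, -0.11, -0.008], [-0.11, 0.994, -0.001], [0.008, -0.0, -1.0]]
wrist_force: [-0.4, -0.1, -0.2]
gripper_width: 0.007
gripper_force: 0.0
```

```bash
python3 - <<'E'
from h import *
print(r.sense()["tcp_pos"]);rows([(.578,-.009,.09),(.5869,-.0078,.0687)],step=.01)
E
```

```text
[ 0.57555162 -0.01595535  0.10639718]
2 x [-0.0017, 0.0033, 0.0082]
3 x [-0.0031, 0.0001, 0.0071]
```

Emit:
{"method": "apply_moves", "body": {"moves": [[[-0.001, 0.004, 0.008], 0], [[-0.001, 0.003, 0.007], 0], [[0, 0, 0], 0], [[0, 0, 0], 0]]}}

```text
time_s: 18.45
tcp_pos: [0.5812, -0.0075, 0.0955]
ee_rot: [[-0.994, -0.112, 0.001], [-0.112, 0.994, 0.0], [-0.001, 0.0, -1.0]]
wrist_force: [0.1, -0.1, 0.1]
gripper_width: 0.005
gripper_force: 0.0
```

```bash
python3 - <<'E'
from h import *
print(r.sense()["tcp_pos"]);rows([(.5844,-.0081,.0741),(.5869,-.0078,.0687)],step=.01)
E
```

```text
[ 0.58124088 -0.00753493  0.09552715]
3 x [-0.001, -0.0003, 0.0071]
1 x [-0.0025, 0.0, 0.0054]
```

Emit:
{"method": "apply_moves", "body": {"moves": [[[0, 0, 0.008], 0], [[-0.001, 0, 0.006], 0], [[-0.001, 0, 0.004], 0], [[-0.001, 0, 0.003], 0], [[0, 0, 0], 0]]}}

```text
time_s: 18.87
tcp_pos: [0.5838, -0.0078, 0.0734]
ee_rot: [[-0.994, -0.111, -0.001], [-0.111, 0.994, -0.0], [0.001, -0.0, -1.0]]
wrist_force: [-0.6, 0.6, 0.4]
gripper_width: 0.006
gripper_force: 0.3
```

Emit:
{"method": "apply_moves", "body": {"moves": [[[-0.001, 0, 0.002], 0], [[-0.001, 0, 0.002], 0], [[-0.001, 0, 0.002], 0], [[-0.001, 0, 0.002], 0], [[0, 0, 0], 0]]}}

```text
time_s: 19.28
tcp_pos: [0.5864, -0.0077, 0.0682]
ee_rot: [[-0.994, -0.111, -0.003], [-0.111, 0.994, -0.001], [0.004, -0.001, -1.0]]
wrist_force: [-9.7, 0.7, 16.0]
gripper_width: 0.007
gripper_force: 9.2
```

Emit:
{"method": "apply_moves", "body": {"moves": [[[-0.001, 0, 0.002], 0], [[0, 0, 0], 0], [[0.004, 0, -0.01], 0], [[0.004, 0, -0.02], 0], [[0, 0, -0.025], 0]]}}

```text
time_s: 19.7
tcp_pos: [0.5794, -0.0083, 0.1181]
ee_rot: [[-0.994, -0.11, -0.003], [-0.11, 0.994, -0.0], [0.003, 0.0, -1.0]]
wrist_force: [1.0, 0.3, 0.1]
gripper_width: 0.006
gripper_force: 0.0
```

Emit:
{"method": "apply_moves", "body": {"moves": [[[-0.02, 0, 0], 0], [[-0.02, 0, 0], 0], [[0, 0, 0], 0], [[0, 0, 0], 0]]}}

```text
time_s: 20.03
tcp_pos: [0.6213, -0.0035, 0.1185]
ee_rot: [[-0.994, -0.11, 0.0], [-0.11, 0.994, 0.0], [-0.0, 0.0, -1.0]]
wrist_force: [-1.8, -0.0, -1.0]
gripper_width: 0.005
gripper_force: 0.0
```

```bash
python3 - <<'E'
from h import *
from fit3 import *
print(r.sense()["time_s"],r.sense()["tcp_pos"],r.sense()["wrist_force"]);rows([(.618,-.0045,.108),(.6249,-.0036,.0932),(.6275,-.0034,.0878)],step=.02)
# green key height from the scene camera, before/after
c=imaging.capture("scene");q=np.load("q.npy");q[3]=.0797
for n,P_ in(("before",S),("now",c)):
    for k,nr in(("green",(269,208)),("blue",(255,200))):
        b=blob(P_,k,nr,10);print(n,k,b[:2] if b else None)
print(proj(c,pts(q,[(q[8],q[9],.012),(q[8],q[9],.006)])))
E
```

```text
20.0333 [ 0.6213053  -0.00354318  0.11848947] [-1.76727351 -0.01613301 -1.01973596]
1 x [0.0034, -0.0006, 0.0105]
1 x [-0.007, 0.0001, 0.0148]
1 x [-0.0026, -0.0001, 0.0054]
before green (array([269., 207.]), np.int32(39))
before blue (array([254.30232558, 198.13953488]), np.int32(43))
now green (array([268.86206897, 207.82758621]), np.int32(29))
now blue (array([254.30232558, 198.13953488]), np.int32(43))
[[269.47277874 205.05609476]
 [268.65911813 206.69655912]]
```

Emit:
{"method": "apply_moves", "body": {"moves": [[[0.001, 0, 0.008], 0], [[0, 0, 0.008], 0], [[-0.001, 0, 0.004], 0], [[-0.002, 0, 0.004], 0], [[0, 0, 0], 0]]}}

```text
time_s: 20.5
tcp_pos: [0.6221, -0.0035, 0.0936]
ee_rot: [[-0.994, -0.111, -0.002], [-0.111, 0.994, -0.0], [0.002, -0.0, -1.0]]
wrist_force: [0.0, -0.5, -0.0]
gripper_width: 0.007
gripper_force: 0.0
```

Emit:
{"method": "apply_moves", "body": {"moves": [[[-0.001, 0, 0.003], 0], [[-0.001, 0, 0.003], 0], [[-0.001, 0, 0.002], 0], [[-0.001, 0, 0.002], 0], [[0, 0, 0], 0]]}}

```text
time_s: 20.92
tcp_pos: [0.6259, -0.0032, 0.0872]
ee_rot: [[-0.994, -0.111, -0.002], [-0.111, 0.994, -0.001], [0.002, -0.001, -1.0]]
wrist_force: [-6.3, 1.3, 11.1]
gripper_width: 0.006
gripper_force: 6.6
```

Emit:
{"method": "apply_moves", "body": {"moves": [[[-0.001, 0, 0.002], 0], [[0, 0, 0], 0], [[0, 0, 0], 0]]}}

```text
time_s: 21.17
tcp_pos: [0.626, -0.0032, 0.0868]
ee_rot: [[-0.994, -0.112, -0.003], [-0.112, 0.994, -0.001], [0.003, -0.001, -1.0]]
wrist_force: [-10.8, 0.8, 20.0]
gripper_width: 0.003
gripper_force: 11.2
```

Emit:
{"method": "apply_moves", "body": {"moves": [[[0.005, 0, -0.01], 0], [[0.006, 0, -0.02], 0], [[0, 0, -0.035], 0], [[0, 0, -0.035], 0], [[0, 0, -0.035], 0]]}}

```text
time_s: 21.58
tcp_pos: [0.6165, -0.0041, 0.2194]
ee_rot: [[-0.994, -0.111, 0.0], [-0.111, 0.994, 0.0], [-0.0, 0.0, -1.0]]
wrist_force: [1.6, 0.4, -0.5]
gripper_width: 0.005
gripper_force: 0.0
```

Emit:
{"method": "apply_moves", "body": {"moves": [[[-0.03, 0.03, 0], 0], [[-0.03, 0.03, 0], 0], [[0, 0.03, 0], 0], [[0, 0, 0], 0], [[0, 0, 0], 0]]}}

```text
time_s: 22.0
tcp_pos: [0.6654, 0.0925, 0.2172]
ee_rot: [[-0.994, -0.113, -0.001], [-0.113, 0.994, 0.0], [0.001, 0.0, -1.0]]
wrist_force: [-0.4, -0.2, 0.3]
gripper_width: 0.007
gripper_force: 0.0
```

```bash
python3 - <<'E'
from fit3 import *
s=r.sense();print(s["time_s"],s["tcp_pos"],s["wrist_force"].round(1))
p=imaging.capture("wrist");q=np.load("q.npy");q[3]=.0797
for i,k in enumerate(("green","blue","red")):
    pr=proj(p,pts(q,[(q[8]+.045*i,q[9],h) for h in(.0105,.0045)]));b=blob(p,k,pr[0],20)
    print(k,"pred out/in",pr.round(1).tolist(),b[0].round(1) if b else None,b[1] if b else None)
pr=proj(p,pts(q,[(q[6]-.018,q[7],.024),(q[6]+.018,q[7],.024),(q[6]-.018,q[7],.032)]));y=blob(p,"yellow",pr[0],60);xs=np.argwhere(y[2]);print("rib",pr.round(1).tolist(),xs.min(0),xs.max(0))
E
```

```text
22.0 [0.6654371  0.09246007 0.21723404] [-0.4 -0.2  0.3]
green pred out/in [[164.5, 92.9], [166.7, 96.4]] [167.   94.3] 553
blue pred out/in [[160.9, 146.9], [163.3, 149.4]] [162.3 146.2] 698
red pred out/in [[157.1, 204.1], [159.6, 205.5]] [158.5 202.8] 724
rib [[307.3, 126.8], [307.7, 173.7], [308.1, 122.5]] [125 297] [178 313]
```

```bash
python3 -c "
from station import r
print(r.finish_job())"
```

```text
the job is handed in; nothing more can be done
None
```

I've handed the job in, and no result came back: the yellow-ribbed module is home and flush to within about 1 mm by camera, the green key was then pushed to its stop and stays in, and the blue key was pressed to its stop and came back up; I never went for the red key, red-ribbed module, valve or tamper, but did not re-measure the last three at the end.

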